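# Shift the bench gearstick into third

### The job

The gated gearstick on the bench stands on the left of its H gate, in second (near left) or part or all of the way out of it. With your fingertips, never taking the knob or the stick between your fingers, push it forward to the cross channel if it is not there yet, push it across to the right, then forward into third (far right, away from you) until it is fully home, and leave it there so that the switch for third can be measured. Push gently, and leave the parts and tools that lie about where they are.

Things in the scene. Friction and masses are not known exactly. Their poses are not given: they have to be found in the camera images.
- shifter: gated gear shifter: grey housing 96 x 88 mm on a dark steel base plate (x -56 to +76 mm, y -56 to +56 mm) with rubber feet; it does not move. Gate plate on top 104 x 94 mm, upper face 96 mm above the bench; black switch box on the far side. Origin: on the bench under the centre of the H. Its x points forward (away from the driver; turned 0 to 0.45 rad left of the world's x), y left, z up
- gate_centre (a point): centre of the H-shaped cut, on the upper face of the gate plate, axes as the shifter's. Cross channel: along y, 13 mm wide. Four slots: along x, 12.5 mm wide, middle lines 13 mm left and right of the centre, ending 20.5 mm before and behind it. Stick: 9 mm thick. First = forward left, second = back left, third = forward right, fourth = back right (1 to 4 punch marks at the slots' ends)
- third_slot (a point): where the middle of the stick passes the gate plate's upper face when third is fully home (about 15 to 16 mm forward and 13 mm right of the centre of the H)
- across (a joint): sideways lean of the stick (rad) about a pivot 30 mm above the bench under the centre of the H, axis along the shifter's x: 0 in the middle, negative left, positive right; about -0.20 in the left slots, +0.20 in the right slots, stopped by the gate at about 0.22. It stays where it is left; friction about 3 N at the knob
- fore_aft (a joint): lean of the stick (rad) about the same pivot, forward positive: 0 in the cross channel (it can cross within about 0.03 of 0; the ribs' corners are rounded), about +0.23 fully home in a forward slot, -0.23 in a back slot. It stays where it is left; friction about 3 N at the knob
- knob (a point): middle of the black pear-shaped knob on the stick, 170 mm from the pivot along the stick, about 0.20 m above the bench; z along the stick. The knob is 52 mm tall, from 27 mm below this point (21 mm across) to 25 mm above it, and widest, 40 mm across, 8 mm above it. Its middle moves about 35 to 40 mm either way from upright, across and fore and aft
- relay: loose plug-in relay, 23 x 29 x 36 mm, standing to the left of the shifter; origin under its middle; to be left alone
- terminal_strip: loose white screw terminal strip, 17 x 80 x 13 mm, to the left of the shifter; origin under its middle; to be left alone
- screwdriver_blue: loose screwdriver with a blue and black handle, 22 x 180 x 24 mm, lying in front and to the left of the shifter; to be left alone
- hex_key: loose black hex key, 30 x 72 x 6 mm, lying in front and to the left of the shifter; to be left alone
- panel_meter: loose panel meter, 50 x 58 x 54 mm, at the back left; to be left alone
- solder_spool: loose spool of solder, 50 mm across, 30 mm tall, at the left; to be left alone
- pulley: loose alloy pulley, 62 mm across, 18 mm tall, lying at the back left; to be left alone
- vice_edge (a point): middle of the far upper edge of the fixed bench vice that stands between the robot and the shifter: the vice's top is 0.165 m above the bench and 130 mm wide (y); keep the fingers above it when behind the knob
- boom_tip (a point): near lower end of the fixed boom that hangs over the bench behind and to the left of the shifter, 0.31 m above the bench; from here the boom spans y -50 to +50 mm at this end, then rises away to the back right (250 mm further right it is 150 mm farther back and 0.5 m high); keep the gripper's body clear of it

How it is judged (in metres and radians):
At the end, for the whole second after the job is handed in: the stick stands at rest in the third slot (leaning right by more than 0.15 rad), fully home (leaning forward by more than 0.21 of its 0.23 rad) (value of joint fore_aft above 0.21 rad and value of joint across above 0.15 rad and velocity of joint fore_aft between -0.02 and 0.02 rad/s); the robot touches nothing.
It fails at once if the knob or the stick is taken between the fingers (x of the grasp point in the frame of knob between -0.008 and 0.008 m and y of the grasp point in the frame of knob between -0.008 and 0.008 m and z of the grasp point in the frame of knob below 0.028 m).
It fails at once if the stick is forced: pushed with more than 45 N (contact force between the arm and fore_aft above 45 N).
It fails at once if a part or tool that lies about is moved by more than 15 mm or lifted (distance of any of relay, terminal_strip, screwdriver_blue, hex_key, panel_meter, solder_spool, pulley from where it was at the start of the episode above 0.015 m).
It also fails if it takes over 64 s, if anything falls off the work surface, if the arm or the gripper's body presses on something with over 40 N, if the wrist force passes 120 N, or if a joint passes its speed limit or range.

### The arm

A 6-joint arm with a two-finger parallel gripper is mounted at the origin on a cart in front of the work surface, level with it; the furniture and walls round the work are solid. World frame = base frame: x ahead of the robot, y to its left, z up, the work surface at z = 0. Lengths are in mm, angles in degrees, forces in N, time in s.
With the tool pointing down it reaches from about 325 to 900 mm from the base axis. Payload 3.5 kg.
Tool frame: the origin (TCP) lies at the centre of the arm's flange, where the gripper is bolted on; the fingertips stand 173 mm ahead of it and the grasp point (between the pads) lies 155 mm ahead of it; z points along the fingers, y is the line along which they close (so a half turn about z gives the same grasp; the last joint's range is limited). The gripper opens to 85 mm and grips with 20 to 120 N. Pads are 22 mm wide; open, the fingers measure 114 mm over their backs; the gripper's body (76 mm by 85 mm) begins 54 mm behind the grasp point. The pads swing forward as they close: fully open they stand 13 mm farther back than shut.
Start: joints at [-77.086, 15.837, -1.513, 72.651, 0, 84.076], TCP at [201.805, -591.521, 404.713] pointing down, gripper open.
Joint ranges: [-178.77, 178.77], [-48.84, 107.48], [-61.69, 71.31], [-111.58, 123.2], [-90, 87.43], [-180, 180]. Speed limits (degrees/s): [147.25, 147.25, 180, 180, 180, 180].

### API

Orientations are given as [roll, pitch, yaw] about the fixed x, y, z axes, in that order (R = Rz(yaw) Ry(pitch) Rx(roll)).
In Python, from bench import arm, vision gives the robot as it stands.
- The arm moves only by the tool jog_arm, never from a script. Its argument "commands" is a list of rows, each a list of 2 entries, a list of its own where there are three numbers: the shift along the tool's x, y, z in cm, then the turn, a rotation vector about the tool's x, y, z in rad. A call has exactly 5 rows; each row shifts and turns the commanded pose from where the row before left it, along the tool's axes as they then stand; what a row does not reach is not made up. A row lasts 1/10 s, in which the tool goes at most 50 mm and 8.59 degrees, less where a joint would pass 70% of its speed; a pose out of reach is approached as far as the arm can. A call is refused whole if a number of a shift passes 5 or a number of a turn 0.15, either way. A call with a gripper value outside its range is refused whole. "claw" is the finger opening in cm, from 0 to 8.54, set as the call begins (left out, the last holds). The fingers move at their own pace and stop on an object; "newtons" is the grip in N (left out, the last holds). Time passes only in rows, so rows that do not move let the fingers close, or fill a call up. It gives the time, the measured TCP pose, the force, the opening and the grip force at its end, in the units of the state.
- arm.sense(): the state, without advancing time (a new reading comes with each control period).
- vision.read_camera(name): name is "scene" or "top"; returns (picture, depth): 420x560x3 uint8, red, green, blue; 420x560 float32, mm along the optical axis (not along the pixel's ray), 0 where there is no reading.
- vision.get_calibration(name): a dict with "vfov" (degrees; the focal length in pixels is half the picture's height over the tangent of half this angle, whatever the lens; pixels are square), "cx", "cy" (the principal point, pixels), "R" (3x3) and "t" (3): a world point X has camera coordinates R X + t. Camera axes: x right, y down, z forward; pixel columns grow to the right and rows downward; lengths in mm; the calibration is good to about 2 mm. A picture is of the moment at which its call begins. get_calibration takes no time and is no camera call.
- arm.close_job(): hands the job in; it is judged then, once.
The state is a dict: "time_s": time; "joint_positions": joint angles; "joint_velocities": joint speeds; "tau": joint torques, N m; "eef_pos": TCP position; "orientation": TCP orientation; "contact_force": force on the tool from outside, world axes, zero at the start; "wrist_torque": the same for the moment, N m; "finger_gap": finger opening in mm; "gripper_force": force on a finger pad.
Only numpy, scipy, OpenCV 4.12 (cv2) and the standard library are available. Lean on these libraries where they do the work, as an engineer would, in place of code of your own. Each camera call takes 0.05 s, during which the arm holds its last target. There are 200 camera calls.

## Working session

There is one attempt and no reset: what is moved stays moved. The work goes in short steps, Python scripts to look and compute and a tool call to move; the robot and the scene stay as the last step left them, time stands still between calls to the robot, and variables do not carry over. Pictures are saved under pics/ and viewed, at most 10 in all, crops included, and the job is handed in when it is done.

Besides the shell and the picture viewer there is one more tool, called after "Emit:" as name(argument=value, ...), one argument or row to a line, values as JSON. jog_arm: Moves the arm, as the interface text tells. Its arguments: {"type":"object","properties":{"commands":{"type":"array","items":{"type":"array"}},"claw":{"type":"number"},"newtons":{"type":"number"}},"required":["commands"]}

```bash
mkdir -p pics; cat > h.py <<'E'
import numpy as np, cv2
from bench import arm, vision
def snap(name, tag):
    p,d=vision.read_camera(name); np.savez(f'pics/{tag}.npz',p=p,d=d); cv2.imwrite(f'pics/{tag}.png',p[:,:,::-1]); return p,d
def cloud(name,d):
    c=vision.get_calibration(name); f=d.shape[0]/2/np.tan(np.radians(c['vfov'])/2)
    v,u=np.mgrid[:d.shape[0],:d.shape[1]]
    P=np.stack([(u-c['cx'])/f*d,(v-c['cy'])/f*d,d],-1)
    W=(P-np.array(c['t']))@np.array(c['R']); W[d<=0]=np.nan
    return W
E
python3 - <<'E'
from h import *
for n in ('scene','top'):
    p,d=snap(n,n+'0'); print(n,vision.get_calibration(n))
a=cv2.imread('pics/scene0.png'); b=cv2.imread('pics/top0.png')
cv2.imwrite('pics/both0.png',cv2.resize(np.vstack([a,b]),(400,600)) )
print(arm.sense())
E
```

```text
scene {'vfov': 47.425232433698824, 'cx': 280.7433833705611, 'cy': 209.1199221371976, 'R': array([[-0.15119721, -0.98844996,  0.01029919],
       [-0.72793091,  0.10428614, -0.67767322],
       [ 0.66877201, -0.1099594 , -0.73529105]]), 't': array([213.06649523, 521.35332524, 721.77289516])}
top {'vfov': 45.24048976733893, 'cx': 277.21863543983596, 'cy': 207.64709441100362, 'R': array([[ 0.01959629, -0.99949857, -0.02487146],
       [-0.98546535, -0.01511071, -0.16920316],
       [ 0.1687425 ,  0.02782572, -0.98526732]]), 't': array([ 135.95211909,  577.93342826, 1006.90865739])}
{'time_s': 0.1, 'joint_positions': array([-7.70859240e+01,  1.58767243e+01, -1.58980315e+00,  7.26497462e+01,
        2.35501780e-05,  8.40742839e+01]), 'joint_velocities': array([-0.03600293, -0.06885919,  0.12386166, -0.05310011,  0.04390392,
       -0.07596051]), 'tau': array([ 1.11791464e-04, -4.46708679e+01,  2.96128339e+01,  8.47811694e-03,
       -1.43340203e-04, -1.75302819e-05]), 'eef_pos': array([ 201.72564723, -591.18288034,  403.6420314 ]), 'orientation': array([-1.79884350e+02, -1.20273905e-02,  1.88397800e+01]), 'contact_force': array([ 1.6316922 ,  0.3749459 , -0.15549221]), 'wrist_torque': array([-0.01016313, -0.05188995, -0.00746119]), 'gripper_force': 0.0, 'finger_gap': 85.39762988897547}
```

View pics/scene0.png

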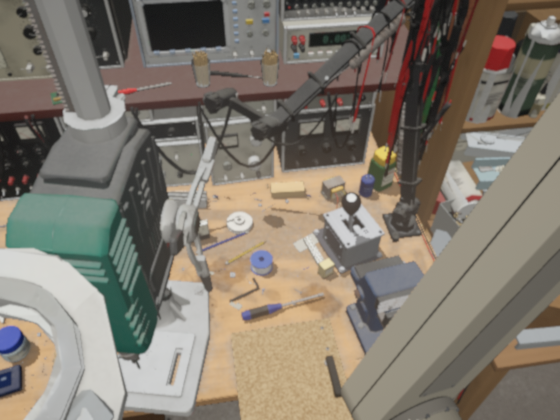

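View pics/top0.png

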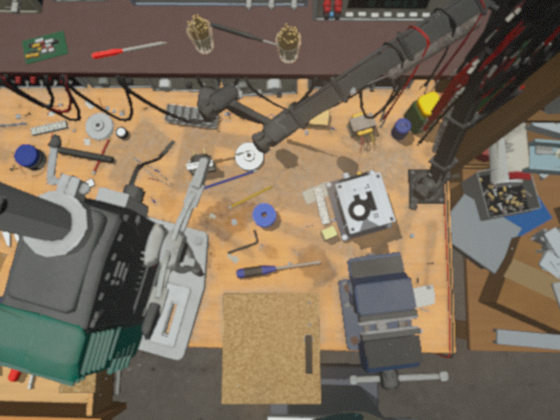

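The shifter is at about (362,205) in the top picture and (352,230) in the scene picture. The vice is nearer at about (382,300), and the boom tip is at about (265,135) in the top view. Next I measure these.

```bash
python3 - <<'E'
from h import *
t=np.load('pics/top0.npz'); s=np.load('pics/scene0.npz')
a=cv2.resize(t['p'][150:400,300:450,::-1][:120],(750,600),interpolation=cv2.INTER_CUBIC)
b=cv2.resize(s['p'][180:280,290:415,::-1],(750,600),interpolation=cv2.INTER_CUBIC)
cv2.imwrite('pics/topc.png',a); cv2.imwrite('pics/scenec.png',b)
T=cloud('top',t['d']); S=cloud('scene',s['d'])
for n,W in(('top',T),('scene',S)):
    P=W.reshape(-1,3); P=P[~np.isnan(P[:,0])]
    c=T[205,375]; print(n,'near',c, S[235,335])
    m=(np.hypot(P[:,0]-c[0],P[:,1]-c[1])<120)
    Q=P[m]
    g=Q[abs(Q[:,2]-96)<6]; print('plate',len(g),g.min(0),g.max(0),np.median(g,0)); 
    r=cv2.minAreaRect(g[:,:2].astype(np.float32)); print(r)
    k=Q[Q[:,2]>165]; print('knob',len(k),k.min(0),k.max(0),k.mean(0))
    v=P[(abs(P[:,2]-165)<5)&(P[:,0]<c[0]-60)&(P[:,0]>200)&(abs(P[:,1]-c[1])<150)]
    if len(v): print('vice',len(v),v.min(0),v.max(0),cv2.minAreaRect(v[:,:2].astype(np.float32)))
E
```

```text
top near [583.00449626 -57.18776062  57.71224879] [565.67976296  10.47109477  80.24188409]
plate 2133 [ 467.63426681 -172.50321432   90.04151417] [646.81686076  29.07186613 101.96739845] [585.94691224 -40.90552417  96.93211109]
((562.1538696289062, -87.45024108886719), (174.2310791015625, 192.2491455078125), 16.344614028930664)
knob 627 [ 528.62300226 -114.67565013  194.72257676] [702.02579211  15.2246997  522.31010011] [599.41285218 -23.35169754 274.47885898]
scene near [583.00449626 -57.18776062  57.71224879] [565.67976296  10.47109477  80.24188409]
plate 1300 [ 517.26343731 -165.81056052   90.00305257] [645.420942    27.42518514 101.30908496] [567.79862234 -26.17777397  94.03214879]
((592.151123046875, -76.62919616699219), (106.03315734863281, 190.7442626953125), 15.266066551208496)
knob 554 [ 525.48831208 -115.09534269  167.94820972] [702.53603745  14.69307577 519.85294254] [594.66046349 -19.09190562 256.65183459]
```

View pics/topc.png

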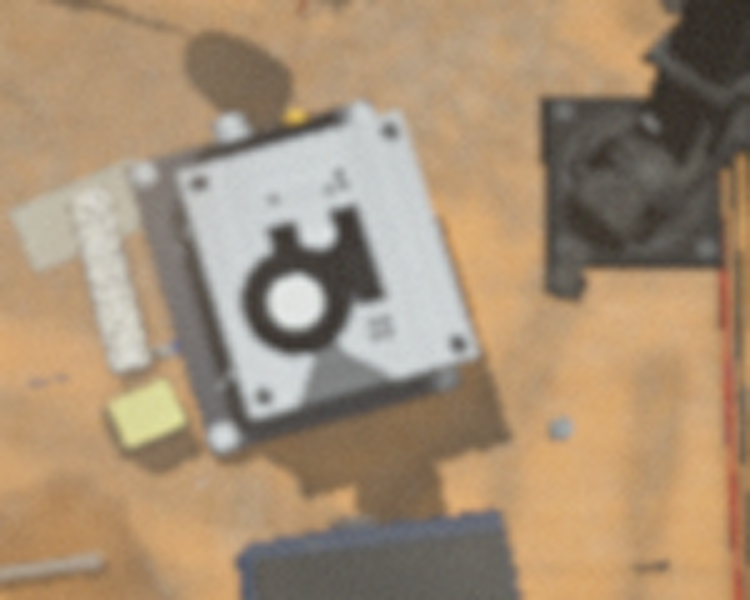

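View pics/scenec.png

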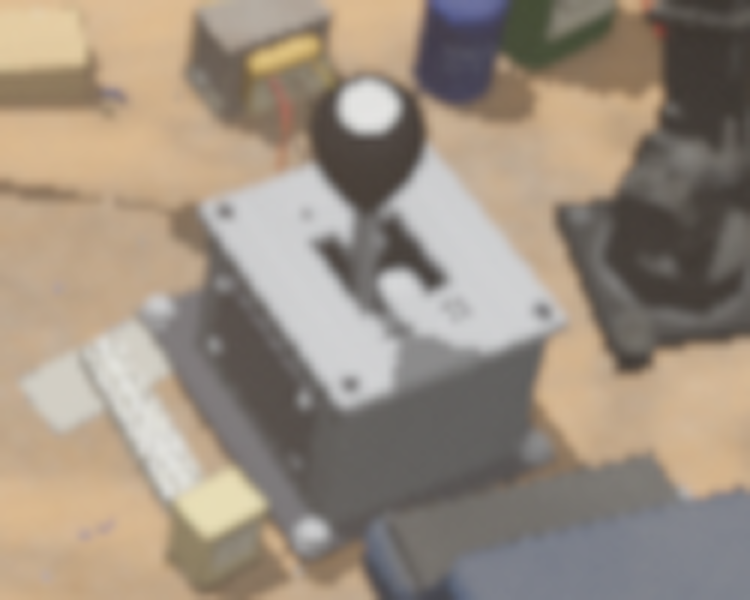

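The gate plate's screws are at crop px (200,182), (390,130), (458,343) and (264,397). The right slot's ends are at about (343,208) and (369,300), and the knob's white cap is at (297,302), so the stick is back left, in second. Next I turn these into world positions.

```bash
cat >> h.py <<'E'
def ray(name,u,v,z):
    c=vision.get_calibration(name); f=210/np.tan(np.radians(c['vfov'])/2)
    R=np.array(c['R']);o=-R.T@np.array(c['t']); d=R.T@np.array([(u-c['cx'])/f,(v-c['cy'])/f,1]); return o+d*(z-o[2])/d[2]
E
python3 - <<'E'
from h import *
cp=lambda x,y,z:ray('top',300+(x+.5)/5-.5,150+(y+.5)/5-.5,z)
sc=lambda x,y,z:ray('scene',290+(x+.5)/6-.5,180+(y+.5)/6-.5,z)
for nm,L,F in(('top',[(200,182),(390,130),(458,343),(264,397)],cp),('scene',[(225,211),None,(542,311),(349,383)],sc)):
    w=[F(*q,96) if q else None for q in L]; print(nm,[x.round(1) if x is not None else 0 for x in w])
    print('centre diag',(w[0]+w[2])/2,'yaw',np.degrees(np.arctan2(*(w[0]-w[3])[1::-1])))
print('rslot',cp(343,208,96),cp(369,300,96),'scene rslot',sc(395,218,96),sc(440,285,96))
t=np.load('pics/top0.npz'); s=np.load('pics/scene0.npz')
for n,d in(('top',t['d']),('scene',s['d'])):
    W=cloud(n,d); P=W.reshape(-1,3); P=P[~np.isnan(P[:,0])]
    k=P[(np.hypot(P[:,0]-565,P[:,1]+30)<70)&(P[:,2]>150)&(P[:,2]<235)]
    print(n,'knob',len(k),k.min(0),k.max(0)); h=k[k[:,2]>k[:,2].max()-10]; print(h.mean(0))
    v=P[(P[:,0]<560)&(P[:,0]>250)&(P[:,1]<60)&(P[:,1]>-170)&(P[:,2]>130)]
    for lo in range(420,530,10):
        q=v[(v[:,0]>=lo)&(v[:,0]<lo+10)]
        if len(q): print(lo,len(q),q[:,2].max().round(),q[:,1].min().round(),q[:,1].max().round())
    b=P[(P[:,2]>290)&(P[:,2]<420)&(P[:,0]>550)&(P[:,0]<900)&(abs(P[:,1])<300)]
    for lo in range(550,850,30):
        q=b[(b[:,0]>=lo)&(b[:,0]<lo+30)]
        if len(q): print('boom',lo,len(q),q.min(0).round(),q.max(0).round())
E
```

```text
top [array([614. ,  19.8,  96. ]), array([636.5, -56.8,  96. ]), array([549.9, -82.5,  96. ]), array([527. ,  -5.4,  96. ])]
centre diag [581.95279963 -31.35254298  96.        ] yaw 16.185305114036787
scene [array([612.4,  19.1,  96. ]), 0, array([549.1, -83.1,  96. ]), array([526.9,  -6.4,  96. ])]
centre diag [580.77731923 -32.00331696  96.        ] yaw 16.61317874343235
rslot [604.1023968  -37.52403303  96.        ] [566.74389308 -47.45931477  96.        ] scene rslot [600.13601768 -42.28943533  96.        ] [566.22501651 -50.08571065  96.        ]
top knob 391 [528.62300226 -23.07039823 194.72257676] [566.99340275  15.2246997  225.60639861]
[547.3215438   -3.56668339 219.4036375 ]
420 238 154.0 -107.0 -5.0
430 47 152.0 -105.0 -58.0
520 9 213.0 -9.0 2.0
boom 550 305 [550. 249. 320.] [580. 279. 354.]
boom 580 166 [580. 243. 329.] [604. 263. 359.]
boom 610 419 [614. 128. 313.] [640. 180. 353.]
boom 640 1394 [640.  72. 306.] [670. 259. 401.]
boom 670 2236 [ 670. -143.  290.] [700. 261. 408.]
boom 700 4327 [ 700. -297.  290.] [730. 258. 420.]
boom 730 4778 [ 730. -277.  290.] [760. 30
[... 168 characters left out ...]
knob 356 [525.48831208 -21.91903298 151.07144635] [560.84357348  14.69307577 221.93623273]
[543.27987407  -3.80952735 216.2468853 ]
420 78 151.0 -108.0 -36.0
430 1 143.0 -105.0 -105.0
520 49 211.0 -15.0 7.0
boom 550 245 [550. 247. 319.] [580. 278. 350.]
boom 580 96 [580. 243. 326.] [597. 261. 354.]
boom 610 424 [613. 128. 310.] [640. 179. 350.]
boom 640 1204 [640.  66. 304.] [670. 258. 397.]
boom 670 1392 [ 670. -145.  290.] [700. 261. 407.]
boom 700 4233 [ 700. -298.  290.] [730. 268. 420.]
boom 730 3436 [ 730. -278.  290.] [760. 300. 420.]
boom 760 2440 [ 760. -278.  291.] [790. 299. 420.]
boom 790 1378 [ 790. -276.  335.] [820. 299. 409.]
boom 820 3150 [ 820. -182.  335.] [850. 300. 420.]
```

Shifter centre is (581.5,-31.7) with yaw about 16.4°. The knob leans about -0.13 fore-aft and sits left. The tool's yaw is nearly the same, so tool x is forward and tool y is right. Before approaching I check that the path is clear.

```bash
python3 - <<'E'
from h import *
for n in('top','scene'):
    P=cloud(n,np.load(f'pics/{n}0.npz')['d']).reshape(-1,3); P=P[~np.isnan(P[:,0])]
    q=P[(P[:,2]>175)&(P[:,2]<700)&(P[:,0]>100)&(P[:,0]<720)&(P[:,1]>-700)&(P[:,1]<200)]
    ij,c=np.unique((q//np.array([60,60,100])).astype(int),axis=0,return_counts=True)
    print(n,[(tuple(int(v) for v in a*[60,60,100]),int(k)) for a,k in zip(ij,c) if k>3])
    v=P[(P[:,2]>140)&(P[:,2]<185)&(P[:,0]>330)&(P[:,0]<530)&(P[:,1]>-200)&(P[:,1]<60)]
    print('vice',len(v),v.min(0),v.max(0))
E
```

```text
top [((180, -60, 100), 6), ((180, -60, 200), 118), ((180, 0, 100), 90), ((180, 0, 200), 165), ((180, 60, 100), 15), ((480, -60, 200), 76), ((480, 0, 200), 45), ((540, -60, 200), 154), ((540, 0, 200), 112), ((600, -180, 100), 5), ((600, 60, 300), 155), ((600, 120, 300), 798), ((660, -360, 200), 250), ((660, -300, 100), 82), ((660, -300, 200), 414), ((660, -300, 300), 399), ((660, -240, 100), 54), ((660, -240, 200), 490), ((660, -240, 300), 301), ((660, -240, 400), 838), ((660, -240, 500), 101), ((660, -180, 100), 203), ((660, -180, 200), 898), ((660, -180, 300), 511), ((660, -180, 400), 764), ((660, -180, 500), 1730), ((660, -120, 300), 56), ((660, -120, 400), 38), ((660, -120, 500), 94), ((660, -60, 200), 81), ((660, -60, 300), 221), ((660, -60, 400), 534), ((660, 0, 300), 561), ((660, 0, 400), 449), ((660, 60, 300), 944), ((660, 60, 400), 11), ((660, 120, 300), 390), ((660, 180, 300), 185)]
vice 2670 [ 330.01101572 -119.79912125  140.00105255] [430.83096751  -1.66732932 159.72929736]
scene [((60, -60, 200), 227), ((60, 0, 200), 676), ((60, 0, 300), 176), ((60, 60, 200), 164), ((60, 
[... 936 characters left out ...]
(660, -300, 200), 451), ((660, -300, 300), 561), ((660, -300, 400), 721), ((660, -300, 500), 109), ((660, -240, 100), 52), ((660, -240, 200), 493), ((660, -240, 300), 504), ((660, -240, 400), 834), ((660, -240, 500), 121), ((660, -180, 100), 223), ((660, -180, 200), 888), ((660, -180, 300), 499), ((660, -180, 400), 710), ((660, -180, 500), 215), ((660, -120, 300), 52), ((660, -120, 400), 23), ((660, -120, 500), 30), ((660, -60, 200), 96), ((660, -60, 300), 228), ((660, -60, 400), 407), ((660, 0, 300), 534), ((660, 0, 400), 200), ((660, 60, 300), 591), ((660, 120, 300), 189), ((660, 180, 300), 160)]
vice 1711 [ 330.24024554 -111.87991824  140.06172811] [431.04369949  -2.81023807 155.00296358]
```

Emit:
jog_arm(
  commands=[
    [[1.0,-1.0,0],[0,0,0.043]],
    [[2.5,-2.5,0],[0,0,0]],
    [[3,-3,0],[0,0,0]],
    [[3,-3,0],[0,0,0]],
    [[3,-3,0],[0,0,0]],
  ],
  claw=0,
  newtons=20,
)

```text
time_s: 0.6
eef_pos: [286.3, -434.5, 404.1]
orientation: [-179.9, -0.0, 16.3]
contact_force: [1.2, 0.8, 0.4]
finger_gap: 12.2
gripper_force: 0.0
```

Emit:
jog_arm(
  commands=[
    [[3,-3,0],[0,0,0]],
    [[3,-3,0],[0,0,0]],
    [[3,-3,0],[0,0,0]],
    [[3,-3,0],[0,0,0]],
    [[3,-3,0],[0,0,0]],
  ],
)

```text
time_s: 1.1
eef_pos: [387.9, -248.1, 404.4]
orientation: [-180.0, 0.0, 16.4]
contact_force: [1.2, -0.5, 0.0]
finger_gap: 0.1
gripper_force: 0.0
```

Emit:
jog_arm(
  commands=[
    [[3,-3,0],[0,0,0]],
    [[3,-3,0],[0,0,0]],
    [[3,-3,0],[0,0,0]],
    [[2,-2,0],[0,0,0]],
    [[1,-1,0],[0,0,0]],
  ],
)

```text
time_s: 1.6
eef_pos: [469.4, -98.9, 404.3]
orientation: [-180.0, 0.0, 16.5]
contact_force: [-0.0, -1.0, -0.2]
finger_gap: 0.4
gripper_force: 0.0
```

Emit:
jog_arm(
  commands=[
    [[1.5,-2.2,0.6],[0,0,0]],
    [[1.5,-2.2,1.0],[0,0,0]],
    [[1.5,-2.2,1.0],[0,0,0]],
    [[1.0,0,1.0],[0,0,0]],
    [[0.5,0,0.5],[0,0,0]],
  ],
)

```text
time_s: 2.1
eef_pos: [508.1, -20.7, 362.5]
orientation: [180.0, 0.1, 16.4]
contact_force: [-0.4, -0.0, 0.6]
finger_gap: 0.1
gripper_force: 0.0
```

```bash
cat >> h.py <<'E'
def sf(p): 
    r=np.array(p)[:2]-[581.5,-31.7]; a=np.radians(16.4); return np.array([r[0]*np.cos(a)+r[1]*np.sin(a),-r[0]*np.sin(a)+r[1]*np.cos(a)]).round(1)
E
python3 - <<'E'
from h import *
t,_=snap('top','t1'); s,_=snap('scene','s1')
a=cv2.resize(t[150:270,300:450,::-1],(400,320),interpolation=cv2.INTER_CUBIC)
b=cv2.resize(s[160:280,275:425,::-1],(400,320),interpolation=cv2.INTER_CUBIC)
cv2.imwrite('pics/c1.png',np.hstack([a,b]))
q=arm.sense(); print(q['eef_pos'],sf(q['eef_pos']),q['contact_force'],q['time_s'])
E
```

```text
[508.07649827 -21.36462072 362.70031306] [-67.5  30.6] [-0.51633813  0.54532548 -0.18329154] 2.2
```

View pics/c1.png

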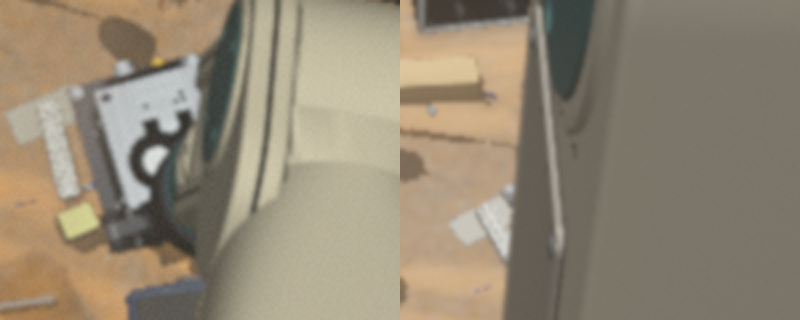

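The scene camera is now blocked by the arm, but the top view still shows the knob's cap at about (156,162) in the left half. I push forward gently in small rows and check with the top camera.

Emit:
jog_arm(
  commands=[
    [[0.6,0,0],[0,0,0]],
    [[0.6,0,0],[0,0,0]],
    [[0.5,0,0],[0,0,0]],
    [[0.4,0,0],[0,0,0]],
    [[0.3,0,0],[0,0,0]],
  ],
)

```text
time_s: 2.7
eef_pos: [530.9, -14.0, 363.9]
orientation: [180.0, 0.1, 16.4]
contact_force: [-3.0, 0.0, 1.6]
finger_gap: 0.1
gripper_force: 1.7
```

```bash
cat >> h.py <<'E'
def cap(tag):
    p,d=snap('top',tag); W=cloud('top',d); s=p.astype(int)
    m=(W[...,2]>205)&(W[...,2]<232)&(np.hypot(W[...,0]-581,W[...,1]+32)<75)
    w=m&(s.min(2)>170)
    K=W[w]; v,u=np.nonzero(w)
    if len(u): print(tag,'white',len(u),'px',u.mean().round(1),v.mean().round(1),'sf ray z222',sf(ray('top',u.mean(),v.mean(),222)),'cloud',sf(K.mean(0)),K[:,2].mean().round(1),'lean fa,ac',(sf(ray('top',u.mean(),v.mean(),222))/192).round(3))
    q=arm.sense(); print('tcp',sf(q['eef_pos']),q['eef_pos'][2].round(1),q['contact_force'].round(1),q['time_s'])
E
python3 - <<'E'
from h import *
z=np.load('pics/t1.npz'); import h
W=cloud('top',z['d']); m=(W[...,2]>205)&(W[...,2]<232)&(np.hypot(W[...,0]-581,W[...,1]+32)<75)&(z['p'].astype(int).min(2)>170)
v,u=np.nonzero(m); print('before',len(u),u.mean(),v.mean(),sf(ray('top',u.mean(),v.mean(),222)))
cap('t2')
E
```

```text
before 49 357.16326530612247 208.87755102040816 [-24.6  41.8]
tcp [-43.1  31.2] 363.9 [-2.4 -1.9  2.3] 2.75
```

```bash
python3 - <<'E'
from h import *
t=np.load('pics/t2.npz')['p']
cv2.imwrite('pics/c2.png',cv2.resize(t[170:260,320:420,::-1],(600,540),interpolation=cv2.INTER_CUBIC))
E
```

```text
(no output)
```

View pics/c2.png

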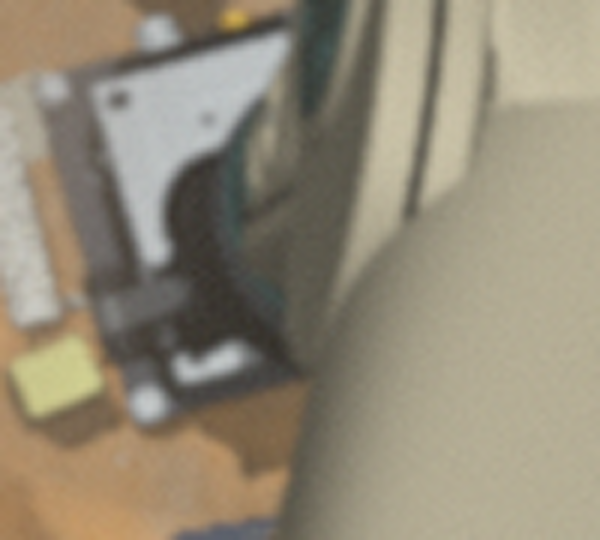

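The arm hides the cap here. The knob's left edge is at about (166,212), so it has moved about 10.5 mm, which matches the finger geometry (knob axis is finger TCP + 31 mm). I push the last 12 mm, then back off.

Emit:
jog_arm(
  commands=[
    [[0.3,0,0],[0,0,0]],
    [[0.3,0,0],[0,0,0]],
    [[0.3,0,0],[0,0,0]],
    [[0.3,0,0],[0,0,0]],
    [[0.0,0,0],[0,0,0]],
  ],
)

```text
time_s: 3.25
eef_pos: [542.8, -10.4, 363.7]
orientation: [-180.0, -0.0, 16.4]
contact_force: [-2.4, 0.1, 0.6]
finger_gap: 0.3
gripper_force: 1.2
```

```bash
python3 -c "
from h import *
q=arm.sense(); print(sf(q['eef_pos']),q['contact_force'])"
```

```text
[-31.1  31.4] [-2.37686954  0.08040146  0.55833354]
```

Exactly on target. Now I back off, swing to the left of the knob and look.

Emit:
jog_arm(
  commands=[
    [[-1.0,0,0],[0,0,0]],
    [[-1.5,0,0],[0,0,0]],
    [[-0.5,-1.0,0],[0,0,0]],
    [[0,-2.0,0],[0,0,0]],
    [[0,-1.6,0],[0,0,0]],
  ],
)

```text
time_s: 3.75
eef_pos: [499.5, 25.9, 363.8]
orientation: [-180.0, -0.0, 16.3]
contact_force: [0.9, -1.0, -0.4]
finger_gap: 0.1
gripper_force: 0.0
```

```bash
python3 - <<'E'
from h import *
cap('t3')
s,_=snap('scene','s3'); t=np.load('pics/t3.npz')['p']
a=cv2.resize(t[150:270,300:420,::-1],(400,400),interpolation=cv2.INTER_CUBIC)
b=cv2.resize(s[165:285,290:410,::-1],(400,400),interpolation=cv2.INTER_CUBIC)
cv2.imwrite('pics/c3.png',np.hstack([a,b]))
E
```

```text
tcp [-62.5  80.2] 363.7 [-0.6  1.   0.3] 3.8
```

View pics/c3.png

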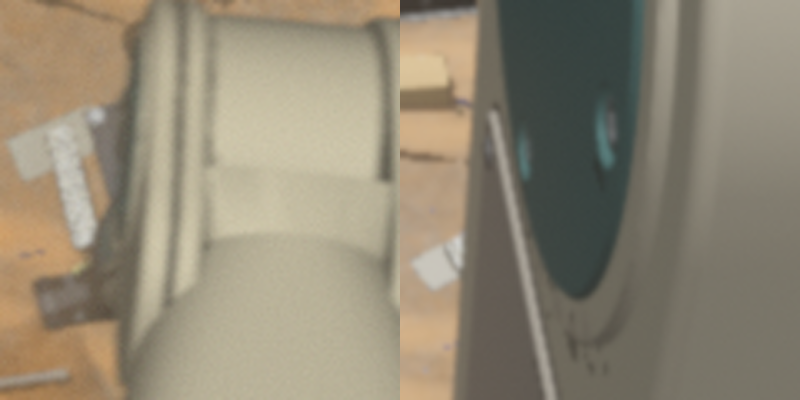

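Both views are blocked here. I go by geometry and feel the force while crossing.

Emit:
jog_arm(
  commands=[
    [[1.5,0,0],[0,0,0]],
    [[2.0,0,0],[0,0,0]],
    [[1.7,0,0],[0,0,0]],
    [[1.05,0,0],[0,0,0]],
    [[0,0.4,0],[0,0,0]],
  ],
)

```text
time_s: 4.35
eef_pos: [563.5, 39.2, 363.6]
orientation: [180.0, -0.1, 16.4]
contact_force: [-1.0, -0.4, 0.1]
finger_gap: 0.0
gripper_force: 0.0
```

Emit:
jog_arm(
  commands=[
    [[0,0.3,0],[0,0,0]],
    [[0,0.3,0],[0,0,0]],
    [[0,0.3,0],[0,0,0]],
    [[0,0.3,0],[0,0,0]],
    [[0,0.3,0],[0,0,0]],
  ],
)

```text
time_s: 4.85
eef_pos: [565.7, 24.5, 364.2]
orientation: [-180.0, -0.0, 16.4]
contact_force: [-0.7, 3.1, 2.5]
finger_gap: 0.1
gripper_force: 1.9
```

```bash
python3 -c "
from h import *
q=arm.sense(); print(sf(q['eef_pos']),q['contact_force'])"
```

```text
[ 0.7 58.4] [-0.69181053  3.12095423  2.4782136 ]
```

Emit:
jog_arm(
  commands=[
    [[0,0.4,0],[0,0,0]],
    [[0,0.4,0],[0,0,0]],
    [[0,0.4,0],[0,0,0]],
    [[0,0.4,0],[0,0,0]],
    [[0,0.4,0],[0,0,0]],
  ],
)

```text
time_s: 5.35
eef_pos: [571.7, 4.9, 363.6]
orientation: [180.0, 0.0, 16.4]
contact_force: [-1.4, 3.7, 2.5]
finger_gap: -0.1
gripper_force: 1.6
```

Emit:
jog_arm(
  commands=[
    [[0,0.4,0],[0,0,0]],
    [[0,0.4,0],[0,0,0]],
    [[0,0.4,0],[0,0,0]],
    [[0,0.4,0],[0,0,0]],
    [[0,0.4,0],[0,0,0]],
  ],
)

```text
time_s: 5.85
eef_pos: [577.3, -14.2, 363.7]
orientation: [180.0, 0.0, 16.4]
contact_force: [-0.7, 1.9, 1.8]
finger_gap: 0.0
gripper_force: 1.3
```

Emit:
jog_arm(
  commands=[
    [[0,0.4,0],[0,0,0]],
    [[0,0.4,0],[0,0,0]],
    [[0,0.4,0],[0,0,0]],
    [[0,0.3,0],[0,0,0]],
    [[0,0.2,0],[0,0,0]],
  ],
)

```text
time_s: 6.35
eef_pos: [582.0, -30.4, 363.4]
orientation: [-180.0, 0.0, 16.4]
contact_force: [-0.4, 2.6, 0.9]
finger_gap: -0.1
gripper_force: 1.2
```

```bash
python3 -c "
from h import *
q=arm.sense(); print(sf(q['eef_pos']),q['contact_force'])"
```

```text
[0.9 1.1] [-0.39743537  2.61606032  0.86781108]
```

Emit:
jog_arm(
  commands=[
    [[0,0.15,0],[0,0,0]],
    [[0,0.1,0],[0,0,0]],
    [[0,-0.8,0],[0,0,0]],
    [[-1.5,-0.8,0],[0,0,0]],
    [[-2.0,0,0],[0,0,0]],
  ],
)

```text
time_s: 6.85
eef_pos: [544.6, -26.4, 363.8]
orientation: [179.9, -0.0, 16.4]
contact_force: [-0.3, -0.1, 0.7]
finger_gap: -0.2
gripper_force: 0.0
```

Emit:
jog_arm(
  commands=[
    [[-1.5,0,0],[0,0,0]],
    [[0,1.2,0],[0,0,0]],
    [[0,1.8,0],[0,0,0]],
    [[0,1.5,0],[0,0,0]],
    [[0,0.5,0],[0,0,0]],
  ],
)

```text
time_s: 7.35
eef_pos: [545.8, -81.5, 363.9]
orientation: [179.9, -0.1, 16.2]
contact_force: [-0.3, 0.0, 1.0]
finger_gap: -0.3
gripper_force: 0.0
```

```bash
python3 - <<'E'
from h import *
cap('t4'); s,_=snap('scene','s4'); t=np.load('pics/t4.npz')['p']
a=cv2.resize(t[150:270,300:420,::-1],(400,400),interpolation=cv2.INTER_CUBIC)
b=cv2.resize(s[165:285,290:410,::-1],(400,400),interpolation=cv2.INTER_CUBIC)
cv2.imwrite('pics/c4.png',np.hstack([a,b]))
E
```

```text
t4 white 56 px 395.3 184.8 sf ray z222 [ -1.4 -34.9] cloud [ -1.5 -34.7] 223.0 lean fa,ac [-0.007 -0.182]
tcp [-48.5 -37.6] 363.8 [ 0.2 -0.7 -0.2] 7.4
```

View pics/c4.png

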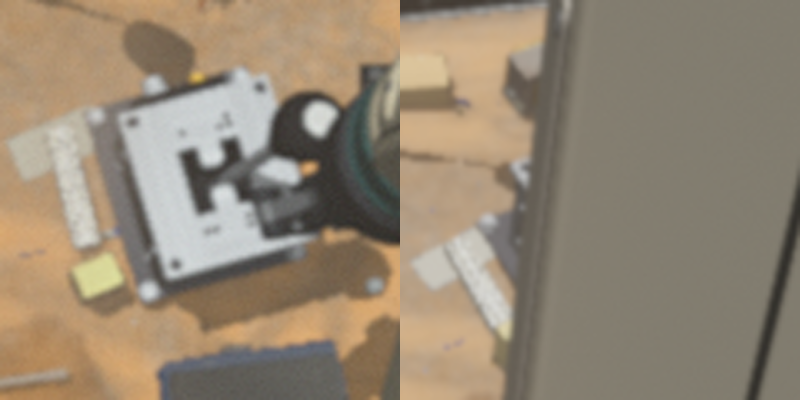

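The stick stands in the cross channel at the right. The cap at (320,118) gives a fore-aft lean of about -0.01 and a rightward lean of about 0.19. Now I push forward into third.

Emit:
jog_arm(
  commands=[
    [[0.7,0,0],[0,0,0]],
    [[0.6,0,0],[0,0,0]],
    [[0.4,0,0],[0,0,0]],
    [[0.4,0,0],[0,0,0]],
    [[0.4,0,0],[0,0,0]],
  ],
)

```text
time_s: 7.95
eef_pos: [568.2, -71.9, 363.8]
orientation: [180.0, 0.1, 16.4]
contact_force: [-1.9, -0.8, 2.5]
finger_gap: 0.1
gripper_force: 1.5
```

Emit:
jog_arm(
  commands=[
    [[0.4,0,0],[0,0,0]],
    [[0.4,0,0],[0,0,0]],
    [[0.4,0,0],[0,0,0]],
    [[0.4,0,0],[0,0,0]],
    [[0.4,0,0],[0,0,0]],
  ],
)

```text
time_s: 8.45
eef_pos: [587.8, -66.4, 363.7]
orientation: [-180.0, -0.0, 16.4]
contact_force: [-1.9, 0.3, 1.8]
finger_gap: -0.2
gripper_force: 1.3
```

```bash
python3 -c "
from h import *
q=arm.sense(); print(sf(q['eef_pos']),q['contact_force']); cap('t5')"
```

```text
[ -3.8 -35.1] [-1.85607871  0.26635097  1.82389781]
tcp [ -3.2 -35.2] 363.7 [-1.6 -0.7  1.1] 8.5
```

Emit:
jog_arm(
  commands=[
    [[0.3,0,0],[0,0,0]],
    [[0.3,0,0],[0,0,0]],
    [[0.2,0,0],[0,0,0]],
    [[0.2,0,0],[0,0,0]],
    [[0.1,0,0],[0,0,0]],
  ],
)

```text
time_s: 9.0
eef_pos: [598.0, -63.4, 363.2]
orientation: [-180.0, 0.1, 16.4]
contact_force: [-4.4, -0.9, -0.8]
finger_gap: -0.2
gripper_force: 1.4
```

Emit:
jog_arm(
  commands=[
    [[0.1,0,0],[0,0,0]],
    [[0.1,0,0],[0,0,0]],
    [[0.1,0,0],[0,0,0]],
    [[0,0,0],[0,0,0]],
    [[0,0,0],[0,0,0]],
  ],
)

```text
time_s: 9.5
eef_pos: [601.0, -62.6, 363.7]
orientation: [-180.0, -0.0, 16.4]
contact_force: [-2.2, 0.1, -1.6]
finger_gap: 0.0
gripper_force: 1.2
```

```bash
python3 -c "
from h import *
q=arm.sense(); print(sf(q['eef_pos']),q['contact_force'])"
```

```text
[ 10.  -35.1] [-2.22788261  0.13628149 -1.63461547]
```

Contact continues at about 2 to 4 N with no hard stop yet. I carry on in 1 mm steps until the force rises.

Emit:
jog_arm(
  commands=[
    [[0.1,0,0],[0,0,0]],
    [[0.05,0,0],[0,0,0]],
    [[0,0,0],[0,0,0]],
    [[0,0,0],[0,0,0]],
    [[0,0,0],[0,0,0]],
  ],
)

```text
time_s: 10.0
eef_pos: [602.4, -62.2, 363.8]
orientation: [180.0, -0.0, 16.4]
contact_force: [-1.7, 0.7, -2.4]
finger_gap: 0.1
gripper_force: 1.2
```

Emit:
jog_arm(
  commands=[
    [[0.1,0,0],[0,0,0]],
    [[0.05,0,0],[0,0,0]],
    [[0,0,0],[0,0,0]],
    [[0,0,0],[0,0,0]],
    [[0,0,0],[0,0,0]],
  ],
)

```text
time_s: 10.5
eef_pos: [603.7, -61.8, 363.6]
orientation: [-180.0, 0.0, 16.4]
contact_force: [-2.5, -0.5, -1.4]
finger_gap: -0.2
gripper_force: 1.7
```

Emit:
jog_arm(
  commands=[
    [[0.1,0,0],[0,0,0]],
    [[0.05,0,0],[0,0,0]],
    [[0,0,0],[0,0,0]],
    [[0,0,0],[0,0,0]],
    [[0,0,0],[0,0,0]],
  ],
)

```text
time_s: 11.0
eef_pos: [604.8, -61.4, 363.5]
orientation: [-180.0, 0.1, 16.4]
contact_force: [-4.8, -1.8, -1.1]
finger_gap: -0.6
gripper_force: 2.6
```

```bash
python3 - <<'E'
from h import *
cap('t6'); t=np.load('pics/t6.npz')['p']
cv2.imwrite('pics/c6.png',cv2.resize(t[140:260,320:440,::-1],(600,600),interpolation=cv2.INTER_CUBIC))
E
```

```text
tcp [ 14.  -35.1] 363.5 [-5.3 -0.4 -0.6] 11.05
```

View pics/c6.png

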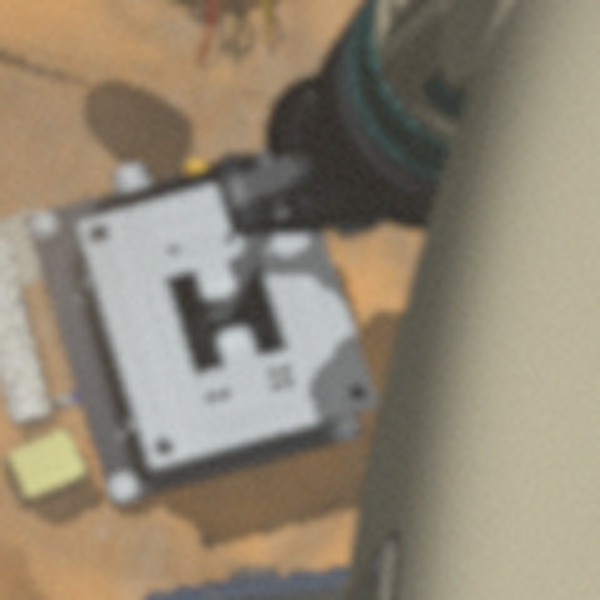

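The stick is in the forward right slot and the knob's edge is at (275,120). The force is starting to rise, so I give it a bit more, still gently.

Emit:
jog_arm(
  commands=[
    [[0.1,0,0],[0,0,0]],
    [[0,0,0],[0,0,0]],
    [[0,0,0],[0,0,0]],
    [[0,0,0],[0,0,0]],
    [[0,0,0],[0,0,0]],
  ],
)

```text
time_s: 11.55
eef_pos: [605.4, -61.2, 363.4]
orientation: [-180.0, 0.2, 16.4]
contact_force: [-7.0, -2.2, -0.6]
finger_gap: -0.1
gripper_force: 3.2
```

Emit:
jog_arm(
  commands=[
    [[0.1,0,0],[0,0,0]],
    [[0,0,0],[0,0,0]],
    [[0,0,0],[0,0,0]],
    [[0,0,0],[0,0,0]],
    [[0,0,0],[0,0,0]],
  ],
)

```text
time_s: 12.05
eef_pos: [606.0, -61.1, 363.4]
orientation: [180.0, 0.2, 16.4]
contact_force: [-7.9, -1.6, 0.7]
finger_gap: -0.1
gripper_force: 3.9
```

Emit:
jog_arm(
  commands=[
    [[0.2,0,0],[0,0,0]],
    [[0,0,0],[0,0,0]],
    [[0,0,0],[0,0,0]],
    [[0,0,0],[0,0,0]],
    [[0,0,0],[0,0,0]],
  ],
)

```text
time_s: 12.55
eef_pos: [607.1, -60.7, 363.2]
orientation: [180.0, 0.4, 16.3]
contact_force: [-10.8, -2.3, 0.7]
finger_gap: -0.0
gripper_force: 5.4
```

Emit:
jog_arm(
  commands=[
    [[-0.6,0,0],[0,0,0]],
    [[-1.5,0,0],[0,0,0]],
    [[-2,0,0],[0,0,0]],
    [[-2,0,0],[0,0,0]],
    [[-0.5,1,0],[0,0,0]],
  ],
)

```text
time_s: 13.05
eef_pos: [548.2, -88.3, 364.9]
orientation: [179.9, -0.2, 16.4]
contact_force: [0.8, -0.5, -0.8]
finger_gap: -0.2
gripper_force: 0.0
```

Emit:
jog_arm(
  commands=[
    [[0,2.5,0],[0,0,0]],
    [[0,3,0],[0,0,0]],
    [[0,3,0],[0,0,0]],
    [[0,2,0],[0,0,0]],
    [[0,1,0],[0,0,0]],
  ],
)

```text
time_s: 13.55
eef_pos: [582.4, -200.9, 364.3]
orientation: [179.9, -0.2, 16.3]
contact_force: [0.1, 0.2, -0.1]
finger_gap: -0.2
gripper_force: 0.0
```

```bash
python3 - <<'E'
from h import *
cap('t7'); t=np.load('pics/t7.npz')['p']
cv2.imwrite('pics/c7.png',cv2.resize(t[140:260,320:440,::-1],(600,600),interpolation=cv2.INTER_CUBIC))
W=cloud('top',np.load('pics/t7.npz')['d']); m=(W[...,2]>175)&(W[...,2]<232)&(np.hypot(W[...,0]-635,W[...,1]+52)<40)
k=np.array([sf(p) for p in W[m]]); print(len(k),k.min(0),k.max(0),W[m][:,2].max())
E
```

```text
t7 white 62 px 385.9 159.6 sf ray z222 [ 46.8 -32.8] cloud [ 47.8 -34. ] 217.2 lean fa,ac [ 0.244 -0.171]
tcp [ -47. -163.] 364.1 [ 1.1 -0.8  0.6] 13.6
428 [ 23.6 -50.1] [ 61.9 -11.4] 221.9377913498988
```

View pics/c7.png

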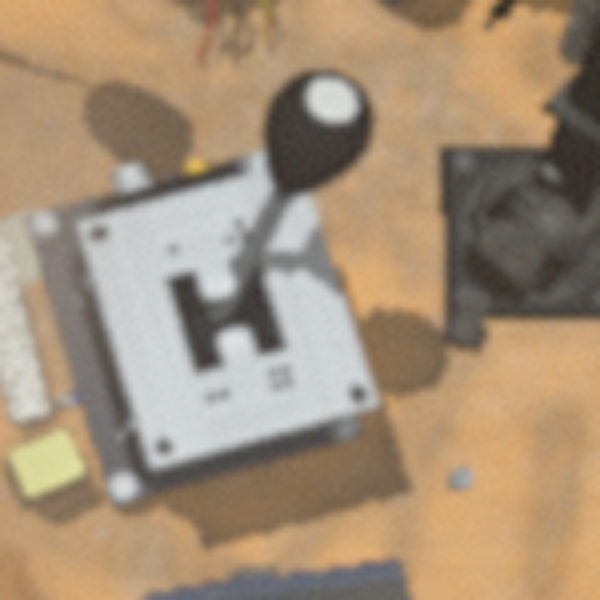

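The view is clear now. The cap at (332,100) gives a forward lean of about 0.24 and a rightward lean of about 0.17 to 0.19. The stick is home in third and the gripper is clear, so I hand in.

```bash
python3 -c "
from bench import arm
print(arm.close_job())"
```

```text
the job is handed in; nothing more can be done
None
```

The gearstick is fully home in third by my last camera measurement: about 0.24 rad forward and 0.17 to 0.19 rad right. It was only pushed with closed fingertips (highest force reading about 11 N), the gripper is clear, and the job is handed in; it returned no verdict.

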